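Put an instrument case back into the tight row in the rack

ROBOT

A 6-joint arm with a two-finger parallel gripper is mounted at the origin on the work surface. World frame = base frame: x ahead of the robot, y to its left, z up, the work surface at z = 0. Lengths are in m, angles in rad, forces in N, time in s.
With the tool pointing down it reaches from about 0.225 to 0.875 m from the base axis. Payload 3.4 kg.
Tool frame: the origin (TCP) lies at the very end of the fingers, on their centre line; the grasp point (between the pads) lies 19 mm behind it; z points along the fingers, y is the line along which they close (so a half turn about z gives the same grasp; the last joint's range is limited). The gripper opens to 85 mm and grips with 20 to 120 N. Pads are 22 mm wide; open, the fingers measure 114 mm over their backs; the gripper's body (76 mm by 85 mm) begins 54 mm behind the grasp point. The pads swing forward as they close: fully open they stand 13 mm farther back than shut.
Start: joints at [-1.369, 0.276, 1.505, -0, 1.361, -0.121], TCP at [0.182, -0.545, 0.231] pointing down, gripper open.
Joint ranges: [-2.89, 2.89], [-0.75, 2.08], [0.22, 2.7], [-1.18, 4.32], [0.11, 2.71], [-2.7, 2.7]. Speed limits (rad/s): [2.57, 2.57, 3.14, 3.14, 3.14, 3.14].

INTERFACE

Orientations are given as a unit quaternion [w, x, y, z].
In Python, from rig import get_state, optics, sign_off gives the robot as it stands.
- The arm moves only by the tool send_rows, never from a script. Its argument "increments" is a list of rows, each an object with "gripper": the gripper's target within -1 to 1 (shut at 1, half-way at 0, fully open at -1); "linear": the shift along the world's x, y, z in m, a list of three; "delta_rot": the turn, a rotation vector about the world's x, y, z in rad, a list of three. In form: [{"gripper": gripper, "linear": [dx, dy, dz], "delta_rot": [rx, ry, rz]}, ...]. A call has 1 to 8 rows; each row is the pose to reach, as a shift and turn from the pose commanded when the call began; what a row does not reach only later rows make up. A row lasts 1/10 s, in which the tool goes at most 50 mm and 8.59 degrees, less where a joint would pass 70% of its speed; a pose out of reach is approached as far as the arm can. A call with a gripper value outside its range is refused whole. The fingers move at their own pace and stop on an object; "newtons" is the grip in N (left out, the last holds). Time passes only in rows, so rows that repeat a pose let the fingers close. It gives the time, the measured TCP pose, the force, the opening and the grip force at its end, in the units of the state.
- get_state(): the state, without advancing time (a new reading comes with each control period).
- optics.get_image(name): name is "side" or "top"; returns a dict with "pixels" (400x640x3 uint8, blue, green, red), "K" (3x3 intrinsics, pixels), "k1" (the pictures are not rectified: a ray, as slopes to the right and down, at radius r is drawn at 1 + k1 r^2 times it, then the intrinsics apply), "rvec" (rotation vector, rad) and "tvec" (3), from world to camera coordinates, as OpenCV has them. Camera axes: x right, y down, z forward; pixel columns grow to the right and rows downward; lengths in m; the calibration is good to about 2 mm. A picture is of the moment at which its call begins. There is no depth.
- sign_off(): hands the job in; it is judged then, once.
The state is a dict: "clock": time; "qpos": joint angles; "qd": joint speeds; "effort": joint torques, N m; "position": TCP position; "ee_rot": TCP orientation; "contact_force": force on the tool from outside, world axes, zero at the start; "moment": the same for the moment, N m; "width": finger opening in m; "gripper_force": force on a finger pad.
Only numpy, scipy, OpenCV 4.12 (cv2) and the standard library are available. Lean on these libraries where they do the work, as an engineer would, in place of code of your own. Each camera call takes 0.05 s, during which the arm holds its last target. There are 200 camera calls.

TASK

Put the carry case that stands on the rubber mat back into the middle of the row in the bench rack: slide the two middle cases apart, toward the rack's ends, until the row is closed up on both sides, then lower the case into the gap until it stands fully down and upright between them. The cases hold calibrated parts, so go gently: close the row up by feel without ramming it against the end plates, do not force or drop the case in, and keep the row's own cases in the rack. Leave everything else on the bench where it is.

Things in the scene. Friction and masses are not known exactly. Their poses are not given: they have to be found in the camera images.
- case_home: The case to put away: grey moulded carry case standing on its edge on the black rubber mat (3 mm thick). Shell 120 deep (own x) x 44 thick (own y) x 80 mm high, long edges rounded 3 mm, about 0.25 kg. Origin: centre of underside. Black handle bar on top along own x: 74 long, 12 thick (own y), from 98 to 114 mm above the origin, on two posts.
- case_home_grip (a point): Centre of that case's handle bar, 106 mm above its underside.
- rack: White sheet-steel bench rack, fixed; the cases stand in it like books in a row along its own y. Origin: centre of its underside on the bench; its floor is 8 mm above. Clear 216 mm between the end plates (own y), 134 mm between the front and back lips (own x), lips 22 mm high. With all five cases in, about 4 mm are to spare along the row.
- end_plus: The rack's end plate at its own +y, fixed, 6 mm thick, 80 mm high (inner face at rack y +108 mm); stiff.
- end_minus: The rack's end plate at its own -y, fixed, 6 mm thick, 80 mm high (inner face at rack y -108 mm); stiff.
- case_inner_a: One of the two alike cases in the middle of the row (either may be on either side): grey, shell 120 deep (own x) x 42 thick (own y) x 80 mm high, about 0.2 kg, two latches in front. Origin: centre of underside; handle as on case_home. Slid by its handle it rubs with 1 to 3 N and stays where it is left. Its foot drags 1 to 3 mm behind the handle; not held, it tips if pushed high up.
- case_inner_b: One of the two alike cases in the middle of the row (either may be on either side): grey, shell 120 deep (own x) x 42 thick (own y) x 80 mm high, about 0.2 kg, two latches in front. Origin: centre of underside; handle as on case_home. Slid by its handle it rubs with 1 to 3 N and stays where it is left. Its foot drags 1 to 3 mm behind the handle; not held, it tips if pushed high up.
- case_outer_a: An outer case of the row, between a middle case and an end plate: shell 120 deep, 80 mm high, same handle, one latch. The two outer ones differ in thickness (own y), between 30 and 52 mm, and which is at which end varies: how far the row closes up is to be felt, not computed. It slides as the middle ones do (1 to 3 N more). Origin: centre of underside.
- case_outer_b: An outer case of the row, between a middle case and an end plate: shell 120 deep, 80 mm high, same handle, one latch. The two outer ones differ in thickness (own y), between 30 and 52 mm, and which is at which end varies: how far the row closes up is to be felt, not computed. It slides as the middle ones do (1 to 3 N more). Origin: centre of underside.
- ref_block: Bystander on the mat: round steel hardness reference block, 64 mm diameter, 15 mm high, flat. Origin: underside centre.
- anvil: Bystander on the mat: steel anvil standing upside down, disc 56 mm diameter, with a 19 mm stem up to 44 mm. Origin: underside centre.
- big_case: Bystander on the bench: a bigger case of the same make, 170 deep x 78 thick x 115 mm high plus handle; too big for the rack. Origin: underside centre.
- v_block: Bystander: steel V-block, 60 x 45 x 44 mm. Origin: underside centre.
- oil: Bystander: white bottle, 48 mm diameter, 120 mm high. Origin: underside centre.
- weight: Bystander: steel knob weight, 42 mm diameter, 72 mm high. Origin: underside centre.
- driver: Bystander: screwdriver lying on the bench. Origin: under its middle.
Not all that is in view belongs to the job. What is shaped like the case_outer_a but blue is not meant.

How it is judged:
On the way:
1. the two middle cases stand far enough apart for the case (distance between case_inner_a and case_inner_b above 0.084 m), for 0.2 s.
At the end, for the whole second after the job is handed in: All five cases stand in the rack, down on its floor (undersides within 3 mm of it), upright within 0.06 rad and at rest; the case from the mat is in the middle of the row between the two middle cases (within 13 mm of the rack's middle along the row and 10 mm across it, square to within 0.06 rad) (z of each of case_home, case_inner_a, case_inner_b, case_outer_a, case_outer_b in the frame of rack below 0.011 m and angle between each of case_home, case_inner_a, case_inner_b, case_outer_a, case_outer_b's own z axis and vertical below 0.06 rad and linear speed of each of case_home, case_inner_a, case_inner_b, case_outer_a, case_outer_b below 0.02 m/s and y of case_home in the frame of rack between -0.013 and 0.013 m and x of case_home in the frame of rack between -0.01 and 0.01 m and angle between the y axis of case_home and the y axis of rack, either way round below 0.06 rad); the robot touches nothing.
It fails at once if an end plate of the rack is pressed with more than 30 N: the row is rammed or jammed (contact force between any of end_plus, end_minus and anything else above 30 N).
It fails at once if the case is forced against another case of the row with more than 25 N (contact force between case_home and case_inner_a above 25 N or contact force between case_home and case_inner_b above 25 N or contact force between case_home and case_outer_a above 25 N or contact force between case_home and case_outer_b above 25 N).
It fails at once if the case is dropped or slammed into the rack (more than 40 N) (contact force between case_home and rack above 40 N).
It fails at once if a case of the row is lifted out or tipped over (angle between any of case_inner_a, case_inner_b, case_outer_a, case_outer_b's own z axis and vertical above 0.35 rad or z of any of case_inner_a, case_inner_b, case_outer_a, case_outer_b in the frame of rack above 0.035 m).
It fails at once if something else on the bench is moved by more than 30 mm (distance of any of ref_block, anvil, big_case, v_block, oil, weight, driver from where it was at the start of the episode above 0.03 m).
It also fails if it takes over 72 s, if anything falls off the work surface, if the arm or the gripper's body presses on something with over 40 N, if the wrist force passes 120 N, or if a joint passes its speed limit or range.

## Working session

There is one attempt and no reset: what is moved stays moved. The work goes in short steps, Python scripts to look and compute and a tool call to move; the robot and the scene stay as the last step left them, time stands still between calls to the robot, and variables do not carry over. Pictures are saved under pics/ and viewed, at most 10 in all, crops included, and the job is handed in when it is done.

Besides the shell and the picture viewer there is one more tool, called after "Request:" as name(argument=value, ...), one argument or row to a line, values as JSON. send_rows: Moves the arm, as the interface text tells. Its arguments: {"type":"object","properties":{"increments":{"type":"array"},"newtons":{"type":"number"}},"required":["increments"]}

```bash
mkdir -p pics
cat > h.py <<'E'
import numpy as np, cv2
from rig import get_state, optics, sign_off
def grab(n,fn=None):
    d=optics.get_image(n)
    if fn: cv2.imwrite('pics/'+fn,d['pixels'])
    np.save('pics/cal_'+n+'.npy',np.array([d['K'],d['k1'],d['rvec'],d['tvec']],dtype=object),allow_pickle=True)
    return d
def cal(n): return np.load('pics/cal_'+n+'.npy',allow_pickle=True)
def ray(n,uv):
    K,k1,r,t=cal(n);K=np.array(K,float)
    p=np.linalg.inv(K)@np.array([uv[0],uv[1],1.]); rd=np.hypot(p[0],p[1]); x=rd
    for _ in range(30): x=rd/(1+k1*x*x)
    p[:2]*=x/rd if rd else 1
    R=cv2.Rodrigues(np.array(r,float))[0]; return -R.T@np.array(t,float).ravel(), R.T@p
def atz(n,uv,z):
    o,d=ray(n,uv); return o+d*(z-o[2])/d[2]
def tri(a,ua,b,ub):
    o1,d1=ray(a,ua);o2,d2=ray(b,ub)
    s=np.linalg.lstsq(np.stack([d1,-d2],1),o2-o1,rcond=None)[0]
    p,q=o1+s[0]*d1,o2+s[1]*d2; return (p+q)/2,np.linalg.norm(p-q)
def proj(n,P):
    K,k1,r,t=cal(n);K=np.array(K,float);R=cv2.Rodrigues(np.array(r,float))[0]
    c=R@np.array(P,float)+np.array(t,float).ravel();p=c[:2]/c[2];p=p*(1+k1*(p@p));return (K@[p[0],p[1],1])[:2]
E
python3 - <<'E'
from h import *
for n in('side','top'):
    d=grab(n,n+'0.png'); print(n,d['K'],d['k1'],ray(n,(320,200)))
print(get_state())
E
```

```text
side [[437.4292209    0.         304.79704296]
 [  0.         437.4292209  201.04113596]
 [  0.           0.           1.        ]] -0.03279031001902438 (array([0.34141418, 0.77918229, 1.05379759]), array([ 0.14629577, -0.64245993, -0.75303152]))
top [[362.72658278   0.         324.78623523]
 [  0.         362.72658278 198.46221397]
 [  0.           0.           1.        ]] 0.007867965312398835 (array([ 0.36657635, -0.04639696,  1.14274815]), array([ 0.18070304,  0.03508925, -0.98300928]))
{'clock': 0.1, 'qpos': array([-1.36897835e+00,  2.76556136e-01,  1.50601972e+00,  9.66684316e-06,
        1.36068390e+00, -1.20980686e-01]), 'qd': array([ 0.00075367, -0.00060953, -0.00234046, -0.00106748,  0.00082172,
       -0.00171447]), 'effort': array([ 1.34243885e-03, -4.17701519e+01, -2.46404278e+01, -2.14468769e-04,
        5.74462465e-03, -7.88505815e-06]), 'position': array([ 0.18231672, -0.5448368 ,  0.23050704]), 'ee_rot': array([-8.33063500e-04,  9.87003198e-01,  1.60698451e-01, -2.89595004e-05]), 'contact_force': array([-0.19966866, -0.14505268, -0.4926488 ]), 'moment': array([-0.00636496,  0.05350681, -0.0272302 ]), 'gripper_force': 0.0, 'width': 0.08542634178742346}
```

View pics/side0.png

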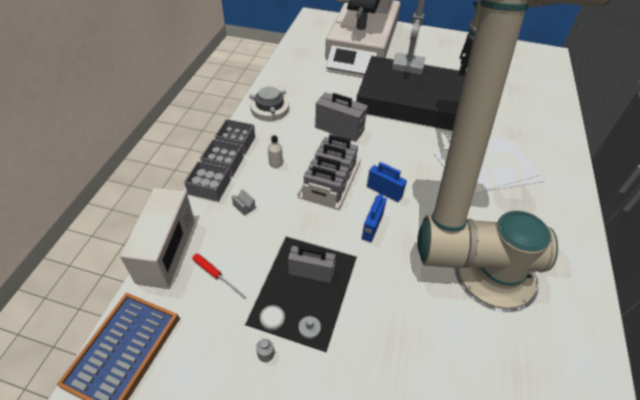

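View pics/top0.png

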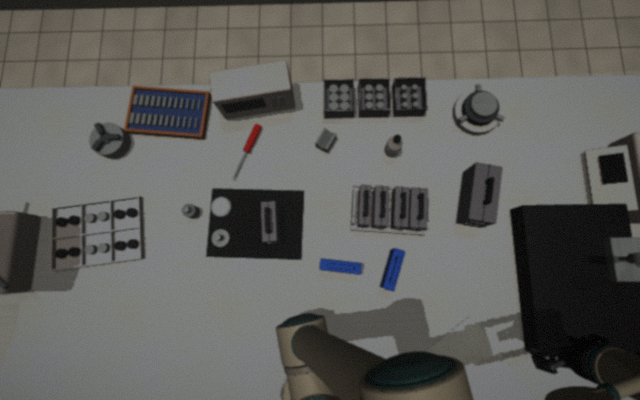

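The candidates are: grey case on the mat (side 312,263; top 268,222), the two blue cases (side 386,181 and 373,218; not meant because of colour), and the big grey case (side 340,115; too big). The mat case fits, being grey and alone on the mat. The row of four is at side (330,170), top (392,208). I'll enlarge to confirm.

Run:
```python
import cv2, numpy as np
s=cv2.imread('pics/side0.png');t=cv2.imread('pics/top0.png')
def crop(im,x,y,w,h,k):
    c=cv2.resize(im[y:y+h,x:x+w],None,fx=k,fy=k,interpolation=cv2.INTER_CUBIC)
    c=cv2.convertScaleAbs(c,alpha=1.5)
    for i in range(0,w,10):
        cv2.line(c,(i*k,0),(i*k,6 if (x+i)%50 else 20),(0,0,255),1); cv2.putText(c,str(x+i),(i*k,16),0,.35,(0,0,255))
    for i in range(0,h,10):
        cv2.line(c,(0,i*k),(6,i*k),(0,0,255),1); cv2.putText(c,str(y+i),(8,i*k+4),0,.35,(0,0,255))
    return c
cv2.imwrite('pics/row.png',np.vstack([crop(t,345,180,90,60,5)[:300,:450],crop(s,290,125,90,80,5)[:,:450]])[:, :] if 0 else np.hstack([crop(t,347,178,84,60,5)[:,:],np.zeros((300,0,3),np.uint8)]) if 0 else np.hstack([cv2.copyMakeBorder(crop(t,350,180,80,60,5),0,100,0,0,0),crop(s,295,127,80,80,5)]))
cv2.imwrite('pics/home.png',np.hstack([crop(t,240,190,50,70,8)[:560],crop(s,280,230,50,70,8)]))
```

```text
(no output)
```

View pics/row.png

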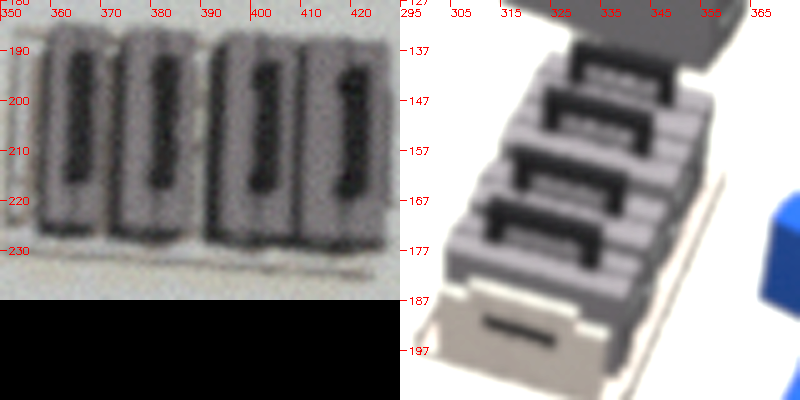

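View pics/home.png

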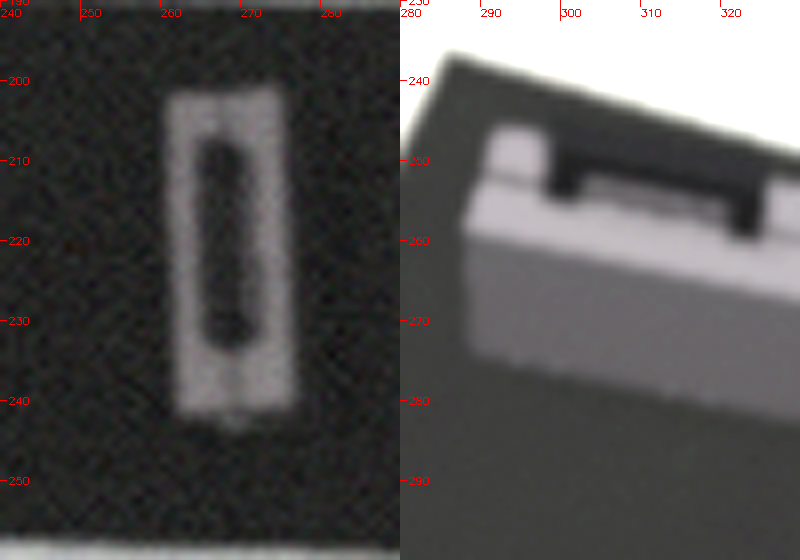

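The crops show the mat case alone: handle ends in top at (267.7,206.9) and (269,234), left end in side at (298.5,251). The four row handles in top are centred at (366,203.6), (382.7,204.4), (402.8,205.6) and (420.3,206.5), with a gap between the 2nd and 3rd.

Run:
```python
from h import *
np.set_printoptions(precision=4,suppress=True)
T=[(366,203.6),(382.7,204.4),(402.8,205.6),(420.3,206.5)]
S=[(324,171),(329,161),(334.8,149.3),(339.8,139.5)]
for a,b in zip(T,S): print(*tri('top',a,'side',b), atz('top',a,.114),atz('side',b,.114))
print('ends');
for u,v in (((366,190),(366-.8,217)),((383,191),(382.4,217.6)),((403,192.6),(402.6,218.6)),((420.8,193.6),(419.8,219.4))):
    d=atz('top',u,.114)-atz('top',v,.114);print(np.linalg.norm(d),np.arctan2(-d[1],d[0]) if 0 else np.arctan2(d[1],d[0]))
print('home',tri('top',(267.7,207.3),'side',(298.5,251)))
a,b=atz('top',(267.7,207),.109),atz('top',(269,234),.109);print(a,b,(a+b)/2,np.linalg.norm(a-b),np.arctan2(*(a-b)[1::-1]))
for u in((261,201.5),(274,200.7),(276.5,241),(262.5,241.7)):print(atz('top',u,.083))
print('rack corners top lips z .03 / ends .08')
for u in((353,187),(353,225),(425,235)):print(atz('top',u,.022))
t=cv2.imread('pics/top0.png');s=cv2.imread('pics/side0.png')
c=cv2.resize(t[172:247,340:440],None,fx=8,fy=8,interpolation=cv2.INTER_CUBIC);cv2.imwrite('pics/rack_t.png',cv2.convertScaleAbs(c,alpha=1.5))
c=cv2.resize(s[125:215,280:380],None,fx=6,fy=6,interpolation=cv2.INTER_CUBIC);cv2.imwrite('pics/rack_s.png',c)
```

```text
[ 0.5438 -0.142   0.1106] 9.316134167552935e-05 [ 0.5433 -0.1417  0.114 ] [ 0.5431 -0.1387  0.114 ]
[ 0.5407 -0.19    0.1096] 0.0006411334848073639 [ 0.5403 -0.1894  0.114 ] [ 0.5395 -0.1855  0.114 ]
[ 0.5364 -0.2473  0.1099] 0.0006324212360640244 [ 0.536  -0.2465  0.114 ] [ 0.5352 -0.2428  0.114 ]
[ 0.5324 -0.2967  0.1112] 0.0015667501597955396 [ 0.5327 -0.296   0.114 ] [ 0.531  -0.2934  0.114 ]
ends
0.0787461433522178 -0.05964987391744858
0.0774250451965879 -0.061329208849413425
0.07547502292466399 -0.0644166978261446
0.07488156149806606 -0.09597693781591174
home (array([0.5385, 0.1459, 0.0883]), np.float64(0.004291328785081647))
[0.5381 0.1423 0.109 ] [0.4599 0.1371 0.109 ] [0.499  0.1397 0.109 ] 0.07842278832443807 0.06700914510561569
[0.5593 0.1674 0.083 ]
[0.5612 0.1286 0.083 ]
[0.4416 0.1193 0.083 ]
[0.44   0.1603 0.083 ]
rack corners top lips z .03 / ends .08
[ 0.6128 -0.1109  0.022 ]
[ 0.4925 -0.108   0.022 ]
[ 0.459  -0.3275  0.022 ]
```

View pics/rack_t.png

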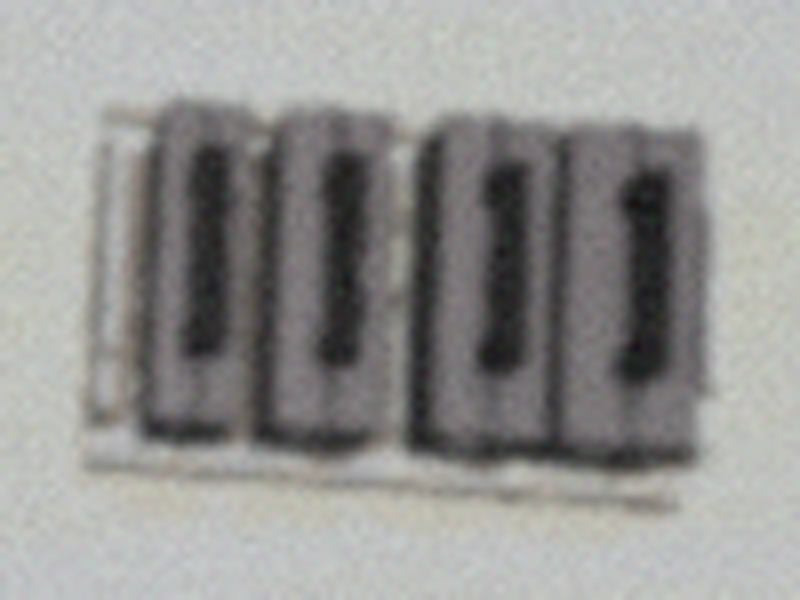

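Request:
send_rows(
  increments=[
    {"gripper": 0.3,"linear": [0.03,0.03,0],"delta_rot": [0,0,-0.1]},
    {"gripper": 0.3,"linear": [0.06,0.06,0],"delta_rot": [0,0,-0.2]},
    {"gripper": 0.3,"linear": [0.09,0.09,0],"delta_rot": [0,0,-0.3]},
    {"gripper": 0.3,"linear": [0.12,0.12,0],"delta_rot": [0,0,-0.39]},
    {"gripper": 0.3,"linear": [0.15,0.15,0],"delta_rot": [0,0,-0.39]},
    {"gripper": 0.3,"linear": [0.18,0.18,0],"delta_rot": [0,0,-0.39]},
    {"gripper": 0.3,"linear": [0.21,0.21,0],"delta_rot": [0,0,-0.39]},
    {"gripper": 0.3,"linear": [0.24,0.24,0],"delta_rot": [0,0,-0.39]},
  ],
  newtons=30,
)

```text
clock: 0.9
position: [0.4232, -0.3038, 0.231]
ee_rot: [-0.0, 0.999, -0.034, -0.0]
contact_force: [0.8, -1.2, -0.1]
width: 0.0301
gripper_force: 0.0
```

Request:
send_rows(
  increments=[
    {"gripper": 0.3,"linear": [0.03,0.03,0],"delta_rot": [0,0,0]},
    {"gripper": 0.3,"linear": [0.06,0.06,0],"delta_rot": [0,0,0]},
    {"gripper": 0.3,"linear": [0.09,0.09,0],"delta_rot": [0,0,0]},
    {"gripper": 0.3,"linear": [0.11,0.108,0],"delta_rot": [0,0,0]},
    {"gripper": 0.3,"linear": [0.118,0.116,-0.02],"delta_rot": [0,0,0]},
    {"gripper": 0.3,"linear": [0.118,0.116,-0.05],"delta_rot": [0,0,0]},
    {"gripper": 0.3,"linear": [0.118,0.116,-0.07],"delta_rot": [0,0,0]},
    {"gripper": 0.3,"linear": [0.118,0.116,-0.07],"delta_rot": [0,0,0]},
  ],
)

```text
clock: 1.7
position: [0.5381, -0.1879, 0.1579]
ee_rot: [-0.002, 0.999, -0.033, -0.004]
contact_force: [-0.0, -0.1, 0.6]
width: 0.0295
gripper_force: 0.0
```

Run:
```python
from h import *
d=grab('side','s1.png');s=d['pixels']
c=cv2.resize(s[80:205,280:400],None,fx=4.8,fy=4.8,interpolation=cv2.INTER_CUBIC);cv2.imwrite('pics/s1c.png',c)
print(get_state()['position'])
```

```text
[ 0.53936033 -0.18869472  0.15982779]
```

View pics/s1c.png

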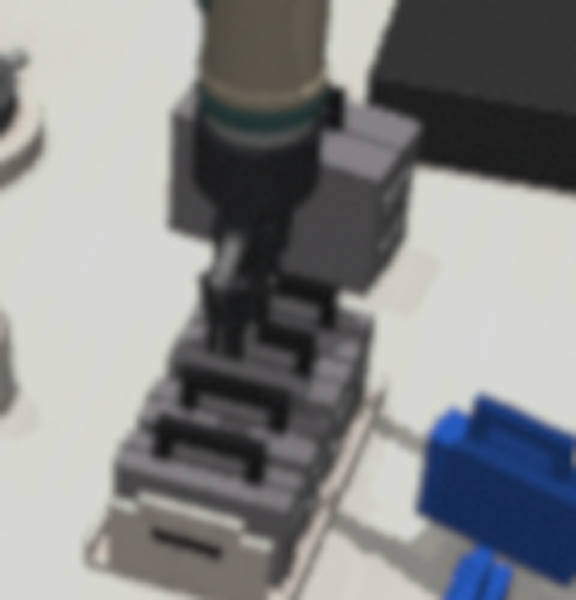

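The fingertips (about 327,153) hang over the second handle at (329,161), clear of its neighbours. I'll descend gently and grip.

Request:
send_rows(
  increments=[
    {"gripper": 0.3,"linear": [0,0,-0.015],"delta_rot": [0,0,0]},
    {"gripper": 0.3,"linear": [0,0,-0.03],"delta_rot": [0,0,0]},
    {"gripper": 0.3,"linear": [0,0,-0.043],"delta_rot": [0,0,0]},
    {"gripper": 0.3,"linear": [0,0,-0.054],"delta_rot": [0,0,0]},
    {"gripper": 0.3,"linear": [0,0,-0.062],"delta_rot": [0,0,0]},
    {"gripper": 0.3,"linear": [0,0,-0.063],"delta_rot": [0,0,0]},
  ],
)

```text
clock: 2.35
position: [0.5399, -0.1892, 0.0975]
ee_rot: [-0.0, 0.999, -0.034, -0.001]
contact_force: [-0.6, 0.2, 0.3]
width: 0.0298
gripper_force: 0.0
```

Request:
send_rows(
  increments=[
    {"gripper": 0.5,"linear": [0,0,0],"delta_rot": [0,0,0]},
    {"gripper": 0.6,"linear": [0,0,0],"delta_rot": [0,0,0]},
    {"gripper": 0.7,"linear": [0,0,0],"delta_rot": [0,0,0]},
    {"gripper": 0.8,"linear": [0,0,0],"delta_rot": [0,0,0]},
    {"gripper": 0.9,"linear": [0,0,0],"delta_rot": [0,0,0]},
    {"gripper": 0.9,"linear": [0,0,0],"delta_rot": [0,0,0]},
  ],
)

```text
clock: 2.95
position: [0.5409, -0.1894, 0.099]
ee_rot: [0.0, 0.999, -0.034, 0.001]
contact_force: [0.2, 0.7, 3.3]
width: 0.0115
gripper_force: 31.0
```

Request:
send_rows(
  increments=[
    {"gripper": 0.9,"linear": [0.0,0.001,0],"delta_rot": [0,0,0]},
    {"gripper": 0.9,"linear": [0.0,0.002,0],"delta_rot": [0,0,0]},
    {"gripper": 0.9,"linear": [0.0,0.003,0],"delta_rot": [0,0,0]},
    {"gripper": 0.9,"linear": [0.0,0.004,0],"delta_rot": [0,0,0]},
    {"gripper": 0.9,"linear": [0.0,0.005,0],"delta_rot": [0,0,0]},
  ],
)

```text
clock: 3.45
position: [0.5411, -0.1857, 0.0991]
ee_rot: [0.002, 0.999, -0.033, 0.001]
contact_force: [-0.5, -4.1, 5.1]
width: 0.0113
gripper_force: 31.4
```

Request:
send_rows(
  increments=[
    {"gripper": 0.9,"linear": [0.0,0.001,0],"delta_rot": [0,0,0]},
    {"gripper": 0.9,"linear": [0.0,0.002,0],"delta_rot": [0,0,0]},
    {"gripper": 0.9,"linear": [0.0,0.003,0],"delta_rot": [0,0,0]},
    {"gripper": 0.9,"linear": [0.0,0.004,0],"delta_rot": [0,0,0]},
  ],
)

```text
clock: 3.85
position: [0.5412, -0.1813, 0.0991]
ee_rot: [0.001, 0.999, -0.033, 0.001]
contact_force: [0.7, -2.6, 6.8]
width: 0.0113
gripper_force: 31.4
```

Request:
send_rows(
  increments=[
    {"gripper": 0.9,"linear": [0.0,0.001,0.001],"delta_rot": [0,0,0]},
    {"gripper": 0.9,"linear": [0.0,0.002,0.001],"delta_rot": [0,0,0]},
    {"gripper": 0.9,"linear": [0.0,0.003,0.001],"delta_rot": [0,0,0]},
  ],
)

```text
clock: 4.15
position: [0.5402, -0.1774, 0.099]
ee_rot: [0.0, 0.999, -0.034, -0.0]
contact_force: [0.4, -1.4, 2.5]
width: 0.0112
gripper_force: 31.1
```

Request:
send_rows(
  increments=[
    {"gripper": 0.9,"linear": [0.0,0.001,0],"delta_rot": [0,0,0]},
    {"gripper": 0.9,"linear": [0.0,0.002,0],"delta_rot": [0,0,0]},
  ],
)

```text
clock: 4.35
position: [0.5402, -0.1752, 0.099]
ee_rot: [-0.0, 0.999, -0.034, -0.0]
contact_force: [-0.3, -2.6, 1.1]
width: 0.0114
gripper_force: 30.6
```

Request:
send_rows(
  increments=[
    {"gripper": 0.9,"linear": [0.0,0.001,0],"delta_rot": [0,0,0]},
    {"gripper": 0.9,"linear": [0.0,0.002,0],"delta_rot": [0,0,0]},
  ],
)

```text
clock: 4.55
position: [0.5401, -0.173, 0.099]
ee_rot: [-0.0, 0.999, -0.034, -0.0]
contact_force: [-0.1, -2.1, -1.1]
width: 0.0115
gripper_force: 30.4
```

Request:
send_rows(
  increments=[
    {"gripper": 0.9,"linear": [0.0005,0.001,0],"delta_rot": [0,0,0]},
    {"gripper": 0.9,"linear": [0.001,0.002,0],"delta_rot": [0,0,0]},
  ],
)

```text
clock: 4.75
position: [0.5408, -0.171, 0.0991]
ee_rot: [-0.0, 0.999, -0.034, -0.001]
contact_force: [-1.7, -1.9, -0.2]
width: 0.0112
gripper_force: 30.5
```

Request:
send_rows(
  increments=[
    {"gripper": 0.9,"linear": [0.0,0.001,0],"delta_rot": [0,0,0]},
    {"gripper": 0.9,"linear": [0.0,0.002,0],"delta_rot": [0,0,0]},
  ],
)

```text
clock: 4.95
position: [0.5413, -0.169, 0.099]
ee_rot: [-0.0, 0.999, -0.034, -0.0]
contact_force: [0.1, -1.8, -1.8]
width: 0.0115
gripper_force: 30.3
```

Request:
send_rows(
  increments=[
    {"gripper": 0.9,"linear": [0.0,0.001,0],"delta_rot": [0,0,0]},
    {"gripper": 0.9,"linear": [0.0,0.002,0],"delta_rot": [0,0,0]},
  ],
)

```text
clock: 5.15
position: [0.5413, -0.1669, 0.099]
ee_rot: [-0.0, 0.999, -0.034, -0.0]
contact_force: [-0.1, -2.1, -2.5]
width: 0.0114
gripper_force: 30.2
```

Request:
send_rows(
  increments=[
    {"gripper": 0.9,"linear": [0.0,0.001,0],"delta_rot": [0,0,0]},
    {"gripper": 0.9,"linear": [0.0,0.002,0],"delta_rot": [0,0,0]},
  ],
)

```text
clock: 5.35
position: [0.5411, -0.166, 0.0993]
ee_rot: [0.001, 0.999, -0.033, -0.0]
contact_force: [-0.9, -4.0, -2.1]
width: 0.0108
gripper_force: 30.4
```

Request:
send_rows(
  increments=[
    {"gripper": 0.9,"linear": [0.0,0.001,0],"delta_rot": [0,0,0]},
    {"gripper": 0.9,"linear": [0.0,0.002,0],"delta_rot": [0,0,0]},
  ],
)

```text
clock: 5.55
position: [0.5411, -0.1656, 0.0996]
ee_rot: [0.002, 0.999, -0.033, -0.0]
contact_force: [-2.4, -9.8, -0.7]
width: 0.0112
gripper_force: 30.8
```

Request:
send_rows(
  increments=[
    {"gripper": 0.9,"linear": [0.0,0.001,0],"delta_rot": [0,0,0]},
    {"gripper": 0.9,"linear": [0.0,0.002,0],"delta_rot": [0,0,0]},
  ],
)

```text
clock: 5.75
position: [0.5411, -0.1653, 0.0999]
ee_rot: [0.004, 0.999, -0.033, -0.0]
contact_force: [-4.3, -12.7, -0.8]
width: 0.0116
gripper_force: 31.4
```

Request:
send_rows(
  increments=[
    {"gripper": 0.9,"linear": [0.0,-0.001,0],"delta_rot": [0.01,0,0]},
    {"gripper": 0.9,"linear": [0.0,-0.002,0],"delta_rot": [0.02,0,0]},
    {"gripper": 0.9,"linear": [0.0,-0.002,0],"delta_rot": [0.03,0,0]},
  ],
)

```text
clock: 6.05
position: [0.5412, -0.1656, 0.0994]
ee_rot: [-0.013, 0.999, -0.033, -0.001]
contact_force: [-2.5, -6.3, -2.6]
width: 0.011
gripper_force: 33.4
```

Request:
send_rows(
  increments=[
    {"gripper": 0.9,"linear": [0.0,0,0],"delta_rot": [-0.01,0,0]},
    {"gripper": 0.9,"linear": [0.0,-0.001,0],"delta_rot": [-0.02,0,0]},
    {"gripper": 0.9,"linear": [0.0,-0.002,0],"delta_rot": [-0.03,0,0]},
  ],
)

```text
clock: 6.35
position: [0.5411, -0.166, 0.0993]
ee_rot: [0.001, 0.999, -0.034, -0.0]
contact_force: [-2.0, -2.8, -1.7]
width: 0.0116
gripper_force: 30.4
```

Request:
send_rows(
  increments=[
    {"gripper": 0.65,"linear": [0.0,0,0],"delta_rot": [0,0,0]},
    {"gripper": 0.5,"linear": [0.0,0,0],"delta_rot": [0,0,0]},
    {"gripper": 0.4,"linear": [0.0,0,0],"delta_rot": [0,0,0]},
    {"gripper": 0.4,"linear": [0.0,0,0.01],"delta_rot": [0,0,0]},
    {"gripper": 0.4,"linear": [0.0,0,0.03],"delta_rot": [0,0,0]},
    {"gripper": 0.4,"linear": [0.0,-0.01,0.05],"delta_rot": [0,0,0]},
    {"gripper": 0.4,"linear": [-0.002,-0.04,0.06],"delta_rot": [0,0,0]},
    {"gripper": 0.4,"linear": [-0.004,-0.08,0.06],"delta_rot": [0,0,0]},
  ],
)

```text
clock: 7.15
position: [0.5389, -0.2451, 0.1625]
ee_rot: [0.001, 0.999, -0.032, 0.002]
contact_force: [1.0, 0.0, -1.3]
width: 0.0258
gripper_force: 0.0
```

Request:
send_rows(
  increments=[
    {"gripper": 0.35,"linear": [-0.001,-0.0015,-0.005],"delta_rot": [0,0,0]},
    {"gripper": 0.35,"linear": [-0.001,-0.0015,-0.02],"delta_rot": [0,0,0]},
    {"gripper": 0.35,"linear": [-0.001,-0.0015,-0.035],"delta_rot": [0,0,0]},
    {"gripper": 0.35,"linear": [-0.001,-0.0015,-0.048],"delta_rot": [0,0,0]},
    {"gripper": 0.35,"linear": [-0.001,-0.0015,-0.057],"delta_rot": [0,0,0]},
    {"gripper": 0.35,"linear": [-0.001,-0.0015,-0.06],"delta_rot": [0,0,0]},
    {"gripper": 0.35,"linear": [-0.001,-0.0015,-0.06],"delta_rot": [0,0,0]},
  ],
)

```text
clock: 7.85
position: [0.5363, -0.2465, 0.099]
ee_rot: [-0.0, 0.999, -0.033, -0.0]
contact_force: [-0.6, 0.3, -0.2]
width: 0.0277
gripper_force: 0.0
```

Request:
send_rows(
  increments=[
    {"gripper": 0.5,"linear": [0,0,0],"delta_rot": [0,0,0]},
    {"gripper": 0.6,"linear": [0,0,0],"delta_rot": [0,0,0]},
    {"gripper": 0.7,"linear": [0,0,0],"delta_rot": [0,0,0]},
    {"gripper": 0.8,"linear": [0,0,0.0],"delta_rot": [0,0,0]},
    {"gripper": 0.9,"linear": [0,0,0.001],"delta_rot": [0,0,0]},
    {"gripper": 0.9,"linear": [0,0,0.001],"delta_rot": [0,0,0]},
  ],
)

```text
clock: 8.45
position: [0.5361, -0.2466, 0.1001]
ee_rot: [-0.0, 0.999, -0.034, -0.0]
contact_force: [-0.1, 0.2, -2.1]
width: 0.0111
gripper_force: 31.6
```

Request:
send_rows(
  increments=[
    {"gripper": 0.9,"linear": [0.0,-0.001,0],"delta_rot": [0,0,0]},
    {"gripper": 0.9,"linear": [0.0,-0.002,0],"delta_rot": [0,0,0]},
    {"gripper": 0.9,"linear": [0.0,-0.003,0],"delta_rot": [0,0,0]},
  ],
)

```text
clock: 8.75
position: [0.5363, -0.2499, 0.1001]
ee_rot: [-0.0, 0.999, -0.034, -0.0]
contact_force: [-0.3, 0.6, -2.7]
width: 0.011
gripper_force: 31.6
```

Request:
send_rows(
  increments=[
    {"gripper": 0.9,"linear": [0.0,-0.001,0],"delta_rot": [0,0,0]},
    {"gripper": 0.9,"linear": [0.0,-0.002,0],"delta_rot": [0,0,0]},
  ],
)

```text
clock: 8.95
position: [0.5363, -0.2518, 0.1002]
ee_rot: [-0.0, 0.999, -0.034, -0.0]
contact_force: [0.2, 0.7, -1.8]
width: 0.0112
gripper_force: 31.6
```

Request:
send_rows(
  increments=[
    {"gripper": 0.9,"linear": [0.0,-0.001,0],"delta_rot": [0,0,0]},
    {"gripper": 0.9,"linear": [-0.0005,-0.002,0],"delta_rot": [0,0,0]},
  ],
)

```text
clock: 9.15
position: [0.5359, -0.2536, 0.1002]
ee_rot: [-0.0, 0.999, -0.034, -0.0]
contact_force: [-0.2, 0.6, -1.3]
width: 0.0114
gripper_force: 31.6
```

Request:
send_rows(
  increments=[
    {"gripper": 0.9,"linear": [0.0,-0.001,0],"delta_rot": [0,0,0]},
    {"gripper": 0.9,"linear": [0,-0.002,0],"delta_rot": [0,0,0]},
  ],
)

```text
clock: 9.35
position: [0.5359, -0.2556, 0.1003]
ee_rot: [-0.0, 0.999, -0.034, 0.0]
contact_force: [0.5, 3.2, -1.9]
width: 0.0112
gripper_force: 31.8
```

Request:
send_rows(
  increments=[
    {"gripper": 0.9,"linear": [0.0,-0.0005,0],"delta_rot": [0,0,0]},
    {"gripper": 0.9,"linear": [0,-0.001,0],"delta_rot": [0,0,0]},
  ],
)

```text
clock: 9.55
position: [0.5361, -0.2558, 0.1004]
ee_rot: [-0.001, 0.999, -0.034, 0.0]
contact_force: [1.1, 5.9, -0.3]
width: 0.0111
gripper_force: 32.0
```

Request:
send_rows(
  increments=[
    {"gripper": 0.9,"linear": [0.0,-0.0005,0],"delta_rot": [0,0,0]},
    {"gripper": 0.9,"linear": [0,-0.001,0],"delta_rot": [0,0,0]},
  ],
)

```text
clock: 9.75
position: [0.5362, -0.256, 0.1005]
ee_rot: [-0.002, 0.999, -0.034, 0.0]
contact_force: [2.5, 7.1, -0.4]
width: 0.0114
gripper_force: 32.2
```

The row is closed up: handles are 90.3 mm apart, which leaves about 4 mm spare as the text says. I'll swing the foot out as before, then release.

Request:
send_rows(
  increments=[
    {"gripper": 0.9,"linear": [0.0,-0.001,0],"delta_rot": [0,0,0]},
    {"gripper": 0.9,"linear": [0.0,-0.001,0],"delta_rot": [-0.01,0,0]},
    {"gripper": 0.9,"linear": [0.0,0,0],"delta_rot": [-0.02,0,0]},
    {"gripper": 0.9,"linear": [0.0,0,0],"delta_rot": [-0.03,0,0]},
  ],
)

```text
clock: 10.15
position: [0.536, -0.2561, 0.1003]
ee_rot: [0.014, 0.999, -0.034, 0.001]
contact_force: [1.0, 4.5, 0.1]
width: 0.0114
gripper_force: 34.5
```

Request:
send_rows(
  increments=[
    {"gripper": 0.9,"linear": [0.0,0,0],"delta_rot": [0.01,0,0]},
    {"gripper": 0.9,"linear": [0.0,0.001,0],"delta_rot": [0.02,0,0]},
    {"gripper": 0.9,"linear": [0.0,0.0015,0],"delta_rot": [0.03,0,0]},
  ],
)

```text
clock: 10.45
position: [0.536, -0.256, 0.1003]
ee_rot: [-0.001, 0.999, -0.034, 0.0]
contact_force: [1.4, 4.7, -0.8]
width: 0.011
gripper_force: 32.0
```

Request:
send_rows(
  increments=[
    {"gripper": 0.65,"linear": [0.0,0,0],"delta_rot": [0,0,0]},
    {"gripper": 0.5,"linear": [0.0,0,0],"delta_rot": [0,0,0]},
    {"gripper": 0.4,"linear": [0.0,0,0],"delta_rot": [0,0,0]},
    {"gripper": 0.4,"linear": [0.0,0,0.01],"delta_rot": [0,0,0]},
    {"gripper": 0.4,"linear": [0.0,0,0.03],"delta_rot": [0,0,0]},
    {"gripper": 0.4,"linear": [0.0,0,0.06],"delta_rot": [0,0,0]},
    {"gripper": 0.3,"linear": [0,0.04,0.08],"delta_rot": [0,0,0.05]},
    {"gripper": 0.3,"linear": [0,0.08,0.08],"delta_rot": [0,0,0.13]},
  ],
)

```text
clock: 11.25
position: [0.5383, -0.1779, 0.1847]
ee_rot: [0.002, 0.999, 0.032, 0.004]
contact_force: [-0.9, 0.2, 0.9]
width: 0.0301
gripper_force: 0.0
```

Run:
```python
from h import *
s=grab('side','s2.png')['pixels']
yaw=.067;C=np.array([.499,.1397]);R=np.array([[np.cos(yaw),-np.sin(yaw)],[np.sin(yaw),np.cos(yaw)]])
k=6;c=cv2.resize(s[230:300,278:344],None,fx=k,fy=k,interpolation=cv2.INTER_CUBIC);c=cv2.convertScaleAbs(c,alpha=1.8)
def P(x,y,z): u=proj('side',[*(C+R@[x,y]),z]); return tuple(int(v) for v in (u-[278,230]+.5)*k)
for z,hx,hy,col in((.117,.037,.006,(0,255,0)),(.101,.037,.006,(0,255,255)),(.083,.06,.022,(0,0,255)),(.003,.06,.022,(255,0,0))):
    q=[P(a*hx,b*hy,z) for a,b in((1,1),(1,-1),(-1,-1),(-1,1))]
    cv2.polylines(c,[np.array(q)],True,col,1)
r=cv2.resize(s[115:210,290:360],None,fx=5,fy=5,interpolation=cv2.INTER_CUBIC)
H=max(c.shape[0],r.shape[0]);f=lambda m:cv2.copyMakeBorder(m,0,H-m.shape[0],0,0,0)
cv2.imwrite('pics/m2.png',np.hstack([f(c),f(r)]))
```

```text
(no output)
```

View pics/m2.png

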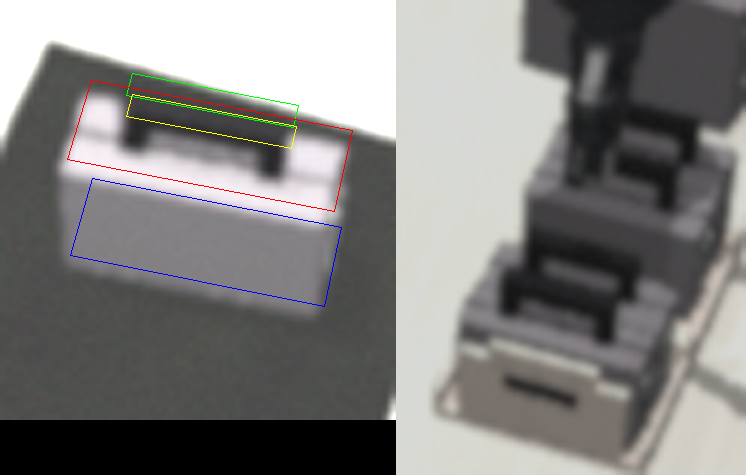

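The overlay shows the mat case sits about 3 mm nearer +y than the model from the top view alone, so I take (0.499, 0.142). The rack view shows the row upright, with the gap open in the middle.

Request:
send_rows(
  increments=[
    {"gripper": 0.2,"linear": [-0.004,0.03,0.01],"delta_rot": [0,0,0]},
    {"gripper": 0.2,"linear": [-0.01,0.075,0.02],"delta_rot": [0,0,0]},
    {"gripper": 0.2,"linear": [-0.015,0.12,0.02],"delta_rot": [0,0,0]},
    {"gripper": 0.2,"linear": [-0.02,0.165,0.02],"delta_rot": [0,0,0]},
    {"gripper": 0.2,"linear": [-0.025,0.21,0.02],"delta_rot": [0,0,0]},
    {"gripper": 0.2,"linear": [-0.03,0.255,0.02],"delta_rot": [0,0,0]},
    {"gripper": 0.2,"linear": [-0.035,0.295,0.02],"delta_rot": [0,0,0]},
    {"gripper": 0.2,"linear": [-0.037,0.318,0.01],"delta_rot": [0,0,0]},
  ],
)

```text
clock: 12.1
position: [0.4995, 0.1443, 0.1923]
ee_rot: [-0.0, 0.999, 0.033, 0.002]
contact_force: [0.1, 0.0, 0.5]
width: 0.0343
gripper_force: 0.0
```

Request:
send_rows(
  increments=[
    {"gripper": 0.2,"linear": [0,0,-0.01],"delta_rot": [0,0,0]},
    {"gripper": 0.2,"linear": [0,0,-0.03],"delta_rot": [0,0,0]},
    {"gripper": 0.2,"linear": [0,0,-0.04],"delta_rot": [0,0,0]},
    {"gripper": 0.2,"linear": [0,0,-0.04],"delta_rot": [0,0,0]},
  ],
)

```text
clock: 12.5
position: [0.4979, 0.1405, 0.149]
ee_rot: [0.001, 1.0, 0.031, -0.002]
contact_force: [0.3, -0.5, 0.5]
width: 0.0341
gripper_force: 0.0
```

Request:
send_rows(
  increments=[
    {"gripper": 0.2,"linear": [0,0.001,-0.015],"delta_rot": [0,0,0]},
    {"gripper": 0.2,"linear": [0,0.001,-0.03],"delta_rot": [0,0,0]},
    {"gripper": 0.2,"linear": [0,0.001,-0.043],"delta_rot": [0,0,0]},
    {"gripper": 0.2,"linear": [0,0.001,-0.052],"delta_rot": [0,0,0]},
    {"gripper": 0.2,"linear": [0,0.001,-0.058],"delta_rot": [0,0,0]},
    {"gripper": 0.2,"linear": [0,0.001,-0.058],"delta_rot": [0,0,0]},
  ],
)

```text
clock: 13.1
position: [0.4988, 0.1422, 0.092]
ee_rot: [0.0, 1.0, 0.031, -0.0]
contact_force: [0.1, 1.0, -0.3]
width: 0.0342
gripper_force: 0.0
```

Request:
send_rows(
  increments=[
    {"gripper": 0.4,"linear": [0,0,0],"delta_rot": [0,0,0]},
    {"gripper": 0.5,"linear": [0,0,0],"delta_rot": [0,0,0]},
    {"gripper": 0.6,"linear": [0,0,0],"delta_rot": [0,0,0]},
    {"gripper": 0.7,"linear": [0,0,0],"delta_rot": [0,0,0]},
    {"gripper": 0.8,"linear": [0,0,0],"delta_rot": [0,0,0]},
    {"gripper": 0.9,"linear": [0,0,0],"delta_rot": [0,0,0]},
    {"gripper": 0.9,"linear": [0,0,0],"delta_rot": [0,0,0]},
  ],
)

```text
clock: 13.8
position: [0.4991, 0.1429, 0.0927]
ee_rot: [-0.0, 1.0, 0.031, 0.0]
contact_force: [-0.3, 1.8, 2.1]
width: 0.0116
gripper_force: 30.7
```

Request:
send_rows(
  increments=[
    {"gripper": 0.95,"linear": [0,0,0],"delta_rot": [0,0,0]},
    {"gripper": 0.95,"linear": [0,0,0.003],"delta_rot": [0,0,0]},
    {"gripper": 0.95,"linear": [0,0,0.01],"delta_rot": [0,0,0]},
    {"gripper": 0.95,"linear": [0,0,0.025],"delta_rot": [0,0,0]},
    {"gripper": 0.95,"linear": [0,0,0.045],"delta_rot": [0,0,0]},
    {"gripper": 0.95,"linear": [0,0,0.07],"delta_rot": [0,0,0]},
    {"gripper": 0.95,"linear": [0,0,0.1],"delta_rot": [0,0,0]},
    {"gripper": 0.95,"linear": [0,0,0.12],"delta_rot": [0,0,0]},
  ],
  newtons=60,
)

```text
clock: 14.6
position: [0.4993, 0.1425, 0.2143]
ee_rot: [0.0, 1.0, 0.031, 0.001]
contact_force: [0.6, 0.4, -1.6]
width: 0.011
gripper_force: 59.4
```

Request:
send_rows(
  increments=[
    {"gripper": 0.95,"linear": [0,0,0.015],"delta_rot": [0,0,0]},
    {"gripper": 0.95,"linear": [0,0,0.025],"delta_rot": [0,0,0]},
    {"gripper": 0.95,"linear": [0,0,0.03],"delta_rot": [0,0,0]},
    {"gripper": 0.95,"linear": [0,0,0.03],"delta_rot": [0,0,0]},
    {"gripper": 0.95,"linear": [0,0,0.03],"delta_rot": [0,0,0]},
  ],
)

```text
clock: 15.1
position: [0.4984, 0.1426, 0.2415]
ee_rot: [0.0, 1.0, 0.031, -0.001]
contact_force: [-0.1, -0.6, -2.0]
width: 0.0111
gripper_force: 59.4
```

Request:
send_rows(
  increments=[
    {"gripper": 0.95,"linear": [0.002,-0.015,0],"delta_rot": [0,0,0]},
    {"gripper": 0.95,"linear": [0.005,-0.045,0],"delta_rot": [0,0,-0.02]},
    {"gripper": 0.95,"linear": [0.01,-0.08,0],"delta_rot": [0,0,-0.04]},
    {"gripper": 0.95,"linear": [0.015,-0.115,0],"delta_rot": [0,0,-0.06]},
    {"gripper": 0.95,"linear": [0.02,-0.15,0],"delta_rot": [0,0,-0.08]},
    {"gripper": 0.95,"linear": [0.025,-0.185,0],"delta_rot": [0,0,-0.1]},
    {"gripper": 0.95,"linear": [0.03,-0.22,0],"delta_rot": [0,0,-0.12]},
    {"gripper": 0.95,"linear": [0.035,-0.255,0],"delta_rot": [0,0,-0.13]},
  ],
)

```text
clock: 15.9
position: [0.5332, -0.1147, 0.2415]
ee_rot: [0.0, 0.999, -0.034, -0.001]
contact_force: [0.1, -0.3, -1.3]
width: 0.0109
gripper_force: 59.4
```

Request:
send_rows(
  increments=[
    {"gripper": 0.95,"linear": [0.002,-0.035,0],"delta_rot": [0,0,0]},
    {"gripper": 0.95,"linear": [0.004,-0.065,0],"delta_rot": [0,0,0]},
    {"gripper": 0.95,"linear": [0.005,-0.085,0],"delta_rot": [0,0,0]},
    {"gripper": 0.95,"linear": [0.005,-0.096,0],"delta_rot": [0,0,0]},
    {"gripper": 0.95,"linear": [0.005,-0.0985,0],"delta_rot": [0,0,0]},
    {"gripper": 0.95,"linear": [0.005,-0.0985,0],"delta_rot": [0,0,0]},
    {"gripper": 0.95,"linear": [0.005,-0.0985,0],"delta_rot": [0,0,0]},
  ],
)

```text
clock: 16.6
position: [0.5387, -0.2098, 0.2422]
ee_rot: [-0.0, 0.999, -0.033, -0.0]
contact_force: [0.3, -0.9, -2.7]
width: 0.0109
gripper_force: 59.4
```

Run:
```python
from h import *
s=grab('side','s3.png')['pixels'];t=grab('top','t3.png')['pixels'];p=get_state();print(p['position'],p['ee_rot'])
c=cv2.resize(s[70:210,270:370],None,fx=4,fy=4,interpolation=cv2.INTER_CUBIC)
r=cv2.resize(t[150:260,330:430],None,fx=4,fy=4,interpolation=cv2.INTER_CUBIC);r=cv2.convertScaleAbs(r,alpha=1.7)
H=max(c.shape[0],r.shape[0]);f=lambda m:cv2.copyMakeBorder(m,0,H-m.shape[0],0,0,0)
cv2.imwrite('pics/m3.png',np.hstack([f(c),f(r)]))
```

```text
[ 0.53885449 -0.20973208  0.2424707 ] [-1.15594336e-04  9.99457495e-01 -3.29348212e-02  8.63559754e-06]
```

View pics/m3.png

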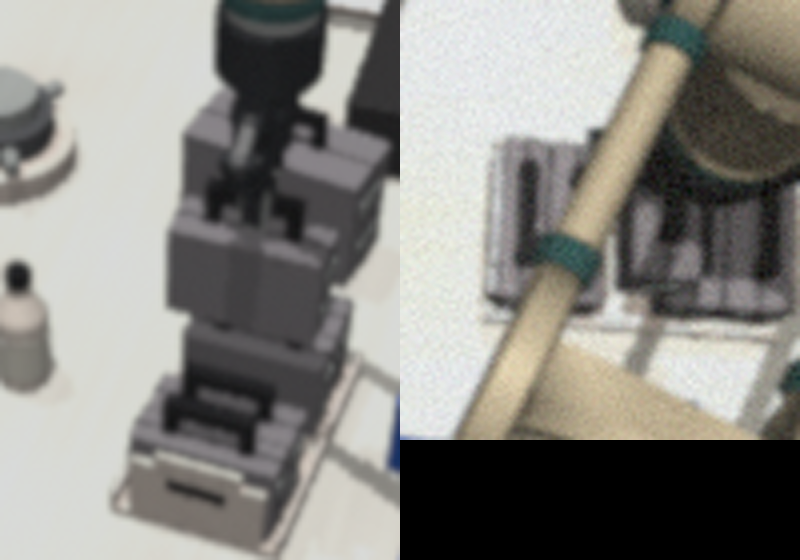

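Run:
```python
from h import *
for u in((312-.4,147-.4),(350.1,155.1)): print(atz('side',u,.153))
# predicted
R=np.array([[np.cos(-.066),-np.sin(-.066)],[np.sin(-.066),np.cos(-.066)]])
for x in(.06,-.06): q=np.array([.5388,-.2097])+R@[x,.022]; print(q,proj('side',[*q,.153]))
```

```text
[ 0.59804235 -0.19120127  0.153     ]
[ 0.47692543 -0.18903739  0.153     ]
[ 0.60012031 -0.19170502] [310.99291024 146.35907177]
[ 0.48038158 -0.18379077] [348.59351426 156.0101565 ]
```

Request:
send_rows(
  increments=[
    {"gripper": 0.95,"linear": [0.002,-0.0012,-0.01],"delta_rot": [0,0,0]},
    {"gripper": 0.95,"linear": [0.002,-0.0012,-0.03],"delta_rot": [0,0,0]},
    {"gripper": 0.95,"linear": [0.002,-0.0012,-0.045],"delta_rot": [0,0,0]},
    {"gripper": 0.95,"linear": [0.002,-0.0012,-0.052],"delta_rot": [0,0,0]},
    {"gripper": 0.95,"linear": [0.002,-0.0012,-0.055],"delta_rot": [0,0,0]},
    {"gripper": 0.95,"linear": [0.002,-0.0012,-0.055],"delta_rot": [0,0,0]},
    {"gripper": 0.95,"linear": [0.002,-0.0012,-0.055],"delta_rot": [0,0,0]},
  ],
)

```text
clock: 17.4
position: [0.5414, -0.2122, 0.188]
ee_rot: [0.0, 0.999, -0.034, 0.001]
contact_force: [-0.2, -0.0, -1.6]
width: 0.0109
gripper_force: 59.3
```

Request:
send_rows(
  increments=[
    {"gripper": 0.95,"linear": [0,0,-0.002],"delta_rot": [0,0,0]},
    {"gripper": 0.95,"linear": [0,0,-0.005],"delta_rot": [0,0,0]},
    {"gripper": 0.95,"linear": [0,0,-0.008],"delta_rot": [0,0,0]},
    {"gripper": 0.95,"linear": [0,0,-0.011],"delta_rot": [0,0,0]},
  ],
)

```text
clock: 17.8
position: [0.5408, -0.212, 0.1761]
ee_rot: [0.0, 0.999, -0.034, -0.0]
contact_force: [-0.4, -0.3, -2.8]
width: 0.0109
gripper_force: 59.3
```

Request:
send_rows(
  increments=[
    {"gripper": 0.95,"linear": [0,0,-0.002],"delta_rot": [0,0,0]},
    {"gripper": 0.95,"linear": [0,0,-0.004],"delta_rot": [0,0,0]},
  ],
)

```text
clock: 18.0
position: [0.5409, -0.212, 0.1721]
ee_rot: [-0.0, 0.999, -0.034, -0.0]
contact_force: [0.3, -0.2, -2.0]
width: 0.0107
gripper_force: 59.3
```

Request:
send_rows(
  increments=[
    {"gripper": 0.95,"linear": [0,0,-0.002],"delta_rot": [0,0,0]},
    {"gripper": 0.95,"linear": [0,0,-0.004],"delta_rot": [0,0,0]},
  ],
)

```text
clock: 18.2
position: [0.5409, -0.2121, 0.1682]
ee_rot: [0.0, 0.999, -0.034, 0.0]
contact_force: [0.1, 0.6, -2.7]
width: 0.011
gripper_force: 59.3
```

Request:
send_rows(
  increments=[
    {"gripper": 0.95,"linear": [0,0.0005,-0.002],"delta_rot": [0,0,0]},
    {"gripper": 0.95,"linear": [0,0.001,-0.005],"delta_rot": [0,0,0]},
    {"gripper": 0.95,"linear": [0,0.001,-0.008],"delta_rot": [0,0,0]},
  ],
)

```text
clock: 18.5
position: [0.541, -0.2112, 0.1602]
ee_rot: [0.0, 0.999, -0.034, 0.0]
contact_force: [0.2, -0.4, -1.9]
width: 0.0106
gripper_force: 59.4
```

Request:
send_rows(
  increments=[
    {"gripper": 0.95,"linear": [0,0,-0.003],"delta_rot": [0,0,0]},
    {"gripper": 0.95,"linear": [0,0,-0.006],"delta_rot": [0,0,0]},
    {"gripper": 0.95,"linear": [0,0,-0.009],"delta_rot": [0,0,0]},
  ],
)

```text
clock: 18.8
position: [0.5409, -0.2111, 0.1511]
ee_rot: [0.0, 0.999, -0.034, -0.0]
contact_force: [0.2, -1.1, -1.3]
width: 0.011
gripper_force: 59.4
```

Request:
send_rows(
  increments=[
    {"gripper": 0.95,"linear": [0,0,-0.003],"delta_rot": [0,0,0]},
    {"gripper": 0.95,"linear": [0,0,-0.006],"delta_rot": [0,0,0]},
    {"gripper": 0.95,"linear": [0,0,-0.009],"delta_rot": [0,0,0]},
  ],
)

```text
clock: 19.1
position: [0.5409, -0.2111, 0.1421]
ee_rot: [0.0, 0.999, -0.034, 0.0]
contact_force: [-0.5, -0.3, -1.6]
width: 0.0107
gripper_force: 59.4
```

Request:
send_rows(
  increments=[
    {"gripper": 0.95,"linear": [0,0,-0.003],"delta_rot": [0,0,0]},
    {"gripper": 0.95,"linear": [0,0,-0.006],"delta_rot": [0,0,0]},
    {"gripper": 0.95,"linear": [0,0,-0.009],"delta_rot": [0,0,0]},
    {"gripper": 0.95,"linear": [0,0,-0.012],"delta_rot": [0,0,0]},
  ],
)

```text
clock: 19.5
position: [0.5409, -0.2111, 0.1301]
ee_rot: [0.0, 0.999, -0.034, -0.0]
contact_force: [-0.6, -0.5, -2.0]
width: 0.0109
gripper_force: 59.4
```

Request:
send_rows(
  increments=[
    {"gripper": 0.95,"linear": [0,0,-0.003],"delta_rot": [0,0,0]},
    {"gripper": 0.95,"linear": [0,0,-0.006],"delta_rot": [0,0,0]},
    {"gripper": 0.95,"linear": [0,0,-0.009],"delta_rot": [0,0,0]},
    {"gripper": 0.95,"linear": [0,0,-0.012],"delta_rot": [0,0,0]},
  ],
)

```text
clock: 19.9
position: [0.5409, -0.211, 0.1181]
ee_rot: [0.0, 0.999, -0.034, 0.0]
contact_force: [0.2, -1.2, -1.2]
width: 0.0112
gripper_force: 59.4
```

Request:
send_rows(
  increments=[
    {"gripper": 0.95,"linear": [0,0,-0.003],"delta_rot": [0,0,0]},
    {"gripper": 0.95,"linear": [0,0,-0.006],"delta_rot": [0,0,0]},
    {"gripper": 0.95,"linear": [0,0,-0.009],"delta_rot": [0,0,0]},
  ],
)

```text
clock: 20.2
position: [0.5409, -0.211, 0.1091]
ee_rot: [0.0, 0.999, -0.034, -0.0]
contact_force: [-0.4, -0.6, -1.8]
width: 0.0108
gripper_force: 59.4
```

Request:
send_rows(
  increments=[
    {"gripper": 0.95,"linear": [0,0,-0.002],"delta_rot": [0,0,0]},
    {"gripper": 0.95,"linear": [0,0,-0.004],"delta_rot": [0,0,0]},
    {"gripper": 0.95,"linear": [0,0,-0.006],"delta_rot": [0,0,0]},
  ],
)

```text
clock: 20.5
position: [0.5409, -0.211, 0.1032]
ee_rot: [0.0, 0.999, -0.034, 0.0]
contact_force: [0.1, -0.6, -1.8]
width: 0.0109
gripper_force: 59.4
```

Request:
send_rows(
  increments=[
    {"gripper": 0.95,"linear": [0,0,-0.001],"delta_rot": [0,0,0]},
    {"gripper": 0.95,"linear": [0,0,-0.002],"delta_rot": [0,0,0]},
    {"gripper": 0.95,"linear": [0,0,-0.003],"delta_rot": [0,0,0]},
  ],
)

```text
clock: 20.8
position: [0.541, -0.211, 0.1003]
ee_rot: [0.0, 0.999, -0.034, 0.0]
contact_force: [0.2, -1.2, -2.4]
width: 0.0111
gripper_force: 59.4
```

Request:
send_rows(
  increments=[
    {"gripper": 0.95,"linear": [0,0,-0.001],"delta_rot": [0,0,0]},
    {"gripper": 0.95,"linear": [0,0,-0.002],"delta_rot": [0,0,0]},
  ],
)

```text
clock: 21.0
position: [0.5409, -0.211, 0.0983]
ee_rot: [0.0, 0.999, -0.034, 0.0]
contact_force: [-0.2, 0.3, -1.4]
width: 0.0107
gripper_force: 59.4
```

Request:
send_rows(
  increments=[
    {"gripper": 0.95,"linear": [0,0,-0.0005],"delta_rot": [0,0,0]},
    {"gripper": 0.95,"linear": [0,0,-0.001],"delta_rot": [0,0,0]},
  ],
)

```text
clock: 21.2
position: [0.5409, -0.211, 0.0977]
ee_rot: [0.0, 0.999, -0.034, -0.0]
contact_force: [-0.9, -0.2, 3.9]
width: 0.0109
gripper_force: 60.1
```

Floor contact came at the predicted height (0.0977), so I release and withdraw.

Request:
send_rows(
  increments=[
    {"gripper": 0.7,"linear": [0,0,0],"delta_rot": [0,0,0]},
    {"gripper": 0.55,"linear": [0,0,0],"delta_rot": [0,0,0]},
    {"gripper": 0.45,"linear": [0,0,0],"delta_rot": [0,0,0]},
    {"gripper": 0.45,"linear": [0,0,0],"delta_rot": [0,0,0]},
    {"gripper": 0.45,"linear": [0,0,0.01],"delta_rot": [0,0,0]},
    {"gripper": 0.45,"linear": [0,0,0.03],"delta_rot": [0,0,0]},
    {"gripper": 0.45,"linear": [0,0,0.06],"delta_rot": [0,0,0]},
    {"gripper": 0.45,"linear": [0,0,0.1],"delta_rot": [0,0,0]},
  ],
  newtons=30,
)

```text
clock: 22.0
position: [0.5399, -0.2105, 0.1975]
ee_rot: [-0.001, 0.999, -0.034, -0.001]
contact_force: [1.1, -0.0, -0.1]
width: 0.0237
gripper_force: 0.0
```

Request:
send_rows(
  increments=[
    {"gripper": 0.45,"linear": [-0.03,0,0.03],"delta_rot": [0,0,0]},
    {"gripper": 0.45,"linear": [-0.07,0,0.05],"delta_rot": [0,0,0]},
    {"gripper": 0.45,"linear": [-0.11,0,0.06],"delta_rot": [0,0,0]},
    {"gripper": 0.45,"linear": [-0.15,0,0.06],"delta_rot": [0,0,0]},
    {"gripper": 0.45,"linear": [-0.19,0,0.06],"delta_rot": [0,0,0]},
    {"gripper": 0.45,"linear": [-0.2,0,0.06],"delta_rot": [0,0,0]},
    {"gripper": 0.45,"linear": [-0.2,0,0.06],"delta_rot": [0,0,0]},
  ],
)

```text
clock: 22.7
position: [0.3401, -0.211, 0.2583]
ee_rot: [0.001, 0.999, -0.035, 0.001]
contact_force: [0.9, -0.9, -0.4]
width: 0.0231
gripper_force: 0.0
```

Run:
```python
from h import *
s=grab('side','s4.png')['pixels'];t=grab('top','t4.png')['pixels']
c=cv2.resize(s[110:210,280:380],None,fx=4,fy=4,interpolation=cv2.INTER_CUBIC)
r=cv2.resize(t[160:260,335:435],None,fx=4,fy=4,interpolation=cv2.INTER_CUBIC);r=cv2.convertScaleAbs(r,alpha=1.7)
cv2.imwrite('pics/m4.png',np.hstack([c,r]))
```

```text
(no output)
```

View pics/m4.png

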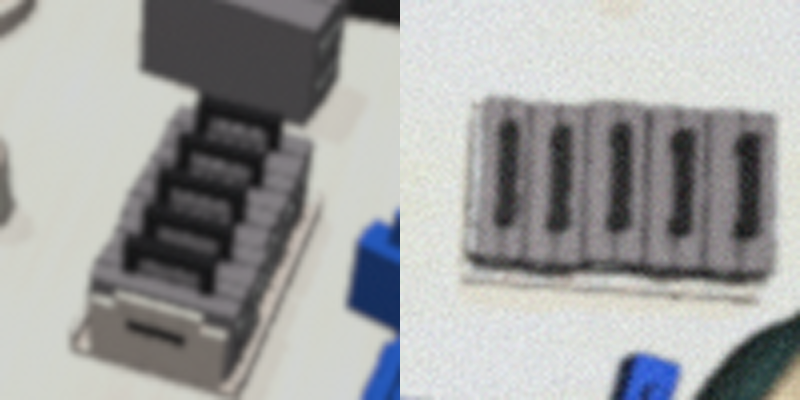

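Five cases stand level and closed up. The mat case is third of five (top crop 620,180), square with the others, and the robot is clear, so I hand it in.

```bash
python3 -c "from rig import sign_off; print(sign_off())"
```

```text
the job is handed in; nothing more can be done
None
```

The carry case now stands fully down and upright in the middle of the closed-up row, the arm is clear, and the job is handed in at about 23 s; the sign-off returned no verdict.

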